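# Gauge the heatsink bar and put it with its own kind

### The arm

A 6-joint arm with a two-finger parallel gripper is mounted at the origin on the work surface. World frame = base frame: x ahead of the robot, y to its left, z up, the work surface at z = 0. Lengths are in mm, angles in rad, forces in N, time in s.
With the tool pointing down it reaches from about 425 to 950 mm from the base axis. Payload 3.5 kg.
Tool frame: the origin (TCP) lies at the very end of the fingers, on their centre line; the grasp point (between the pads) lies 19 mm behind it; z points along the fingers, y is the line along which they close (so a half turn about z gives the same grasp; the last joint's range is limited). The gripper opens to 85 mm and grips with 20 to 120 N. Pads are 22 mm wide; open, the fingers measure 114 mm over their backs; the gripper's body (76 mm by 85 mm) begins 54 mm behind the grasp point. The pads swing forward as they close: fully open they stand 13 mm farther back than shut.
Start: joints at [0.99, 0.286, 1.577, -0, 1.279, -0.15], TCP at [281.842, 613.328, 231.325] pointing down, gripper open.
Joint ranges: [-2.77, 2.77], [-0.9, 2.22], [0.21, 2.48], [-1.53, 4.67], [0.24, 2.81], [-2.84, 2.84]. Speed limits (rad/s): [2.79, 2.79, 3.14, 3.14, 3.14, 3.14].

### API

Orientations are given as a 3x3 rotation matrix whose columns are the frame's x, y, z axes.
In Python, from plant import env, vision gives the robot as it stands.
- The arm moves only by the tool apply_moves, never from a script. Its argument "steps" is a list of rows, each an object of numbers: "dx", "dy", "dz": the shift along the tool's x, y, z normalised to -1 to 1, where 1 is 600 mm; "yaw": the turn about the tool's z normalised to -1 to 1, where 1 is 2 rad; "hand": the opening, from 0 (shut) to 1 (fully open). A call has 1 to 5 rows; each row is the pose to reach, as a shift and turn from the pose commanded when the call began, along the tool's axes at that moment; what a row does not reach only later rows make up. A row lasts 1/12 s, in which the tool goes at most 41.7 mm and 7.16 degrees, less where a joint would pass 70% of its speed; a pose out of reach is approached as far as the arm can. A call with a number of a shift or a turn outside -1 to 1 is refused whole. A call with a gripper value outside its range is refused whole. The fingers move at their own pace and stop on an object; "grip_force" is the grip in N (left out, the last holds). Time passes only in rows, so rows that repeat a pose let the fingers close. It gives the time, the measured TCP pose, the force, the opening and the grip force at its end, in the units of the state.
- env.sense(): the state, without advancing time (a new reading comes with each control period).
- vision.camera(name): name is "side" or "top"; returns (picture, depth): 480x640x3 uint8, red, green, blue; 480x640 float32, mm along the optical axis (not along the pixel's ray), 0 where there is no reading.
- vision.get_calibration(name): a dict with "fx", "fy", "cx", "cy" (pixels), "k1" (the pictures are not rectified: a ray, as slopes to the right and down, at radius r is drawn at 1 + k1 r^2 times it, then the intrinsics apply), "rvec" (rotation vector, rad) and "tvec" (3), from world to camera coordinates, as OpenCV has them. Camera axes: x right, y down, z forward; pixel columns grow to the right and rows downward; lengths in mm; the calibration is good to about 2 mm. A picture is of the moment at which its call begins. get_calibration takes no time and is no camera call.
- env.close_job(): hands the job in; it is judged then, once.
The state is a dict: "time_s": time; "joint_pos": joint angles; "joint_velocities": joint speeds; "joint_efforts": joint torques, N m; "ee_pos": TCP position; "tcp_rot": TCP orientation; "ft_force": force on the tool from outside, world axes, zero at the start; "torque": the same for the moment, N m; "grip_width": finger opening in mm; "gripper_force": force on a finger pad.
Only numpy, scipy, OpenCV 4.12 (cv2) and the standard library are available. Lean on these libraries where they do the work, as an engineer would, in place of code of your own. Each camera call takes 0.05 s, during which the arm holds its last target. There are 200 camera calls.

### The job

Push the height gauge's plunger down until its sprung foot presses on the heatsink bar standing under it, without bottoming the foot, keep it there for about half a second, and let the plunger come back up. Then take that bar out from under the gauge and lay it flat, fins up, on the floor of the tray whose sample bar has the same height; lay it down, do not drop it. Leave the two waiting bars, the sample bars and everything else on the bench where they are.

Things in the scene. Friction and masses are not known exactly. Their poses are not given: they have to be found in the camera images.
- gauge: height gauge fixed to the bench. Origin on the bench, on the axis of its vertical sprung plunger; x points from plunger to column. Base plate starts 35 mm along +x; column axis at 75 mm, top z 142 mm; grey bracket z 105-131 mm, 28 mm wide, reaching 5 mm past the axis to -x. Foot: steel disc 16 mm across, underside at z 62 mm with plunger up, below a collar 18 mm across.
- gauge_knob (a point): centre of the flat top of the plunger's round black knob (30 mm across, 18 mm high), on the plunger's axis; 215 mm above the bench with the plunger up. Pushed straight down from above, e.g. with closed fingertips; let go, it springs back up.
- gauge_head (a joint): how far the plunger is pushed down, m, 0 (up) to 0.055; the spring takes about 2 N to start and 5 N at the bottom
- gauge_foot (a joint): how far the sprung foot is pushed up into the plunger, m: 0 when it touches nothing, 0.010 bottomed; about 0.6 N to start and 0.4 N more per mm. The foot's underside is at 62 mm - gauge_head + gauge_foot above the bench, which on a part reads its height.
- bar_low: loose finned aluminium heatsink bar, 120 mm long (x), 30 wide, 20 high, about 80 g, fins up, sides flat. Origin: centre of underside. One of the three bars stands under the gauge, along the gauge's x axis, its centre about 45 mm to the -x side of the foot, so the foot is over one end and the other end is free to grip; the other two wait beside the gauge.
- bar_mid: loose finned aluminium heatsink bar, 120 mm long (x), 30 wide, 32 high, about 104 g, fins up, sides flat. Origin: centre of underside. One of the three bars stands under the gauge, along the gauge's x axis, its centre about 45 mm to the -x side of the foot, so the foot is over one end and the other end is free to grip; the other two wait beside the gauge.
- bar_tall: loose finned aluminium heatsink bar, 120 mm long (x), 30 wide, 44 high, about 128 g, fins up, sides flat. Origin: centre of underside. One of the three bars stands under the gauge, along the gauge's x axis, its centre about 45 mm to the -x side of the foot, so the foot is over one end and the other end is free to grip; the other two wait beside the gauge.
- tray_low: open black tray fixed to the bench, outside 150 mm (x) by 120 mm (y) and 22 mm high, walls 4 mm, floor 4 mm thick; origin at the centre of its underside. It holds the 20 mm high sample bar along its -y side, so there is room for a second bar beside it, centred about 16 mm towards +y from the tray's middle.
- sample_low: sample bar, the same as bar_low (120 x 30 x 20 mm), lying in tray_low along x; origin at the centre of its underside
- tray_mid: open black tray fixed to the bench, outside 150 mm (x) by 120 mm (y) and 22 mm high, walls 4 mm, floor 4 mm thick; origin at the centre of its underside. It holds the 32 mm high sample bar along its -y side, so there is room for a second bar beside it, centred about 16 mm towards +y from the tray's middle.
- sample_mid: sample bar, the same as bar_mid (120 x 30 x 32 mm), lying in tray_mid along x; origin at the centre of its underside
- tray_tall: open black tray fixed to the bench, outside 150 mm (x) by 120 mm (y) and 22 mm high, walls 4 mm, floor 4 mm thick; origin at the centre of its underside. It holds the 44 mm high sample bar along its -y side, so there is room for a second bar beside it, centred about 16 mm towards +y from the tray's middle.
- sample_tall: sample bar, the same as bar_tall (120 x 30 x 44 mm), lying in tray_tall along x; origin at the centre of its underside
- screwdriver: yellow-handled screwdriver lying on the bench; a bystander
- cutters: side cutters with two yellow handles, lying on the bench; a bystander
- hexkey: bent hex key, 100 mm, lying on the bench; a bystander
- tape: roll of tape, 70 mm across, 19 mm high, lying flat; a bystander
- ipa: bottle with a red cap, 60 mm across, 150 mm high, standing; a bystander

How it is judged:
By the outcome, as a careful person would: the job done as asked, in the order asked, and still so for the second after the job is handed in, with the robot touching nothing.
It also fails if it takes over 56 s, if anything falls off the work surface, if the arm or the gripper's body presses on something with over 40 N, if the wrist force passes 120 N, or if a joint passes its speed limit or range.

## Working session

There is one attempt and no reset: what is moved stays moved. The work goes in short steps, Python scripts to look and compute and a tool call to move; the robot and the scene stay as the last step left them, time stands still between calls to the robot, and variables do not carry over. Pictures are saved under pics/ and viewed, at most 10 in all, crops included, and the job is handed in when it is done.

Besides the shell and the picture viewer there is one more tool, called after "Emit:" by a JSON object that holds its "api" and its "payload", one argument or row to a line. apply_moves: Moves the arm, as the interface text tells. Scaled input: -1 to 1 covers 600 mm each way for a shift and 2 rad each way for a turn. Its arguments: {"type":"object","properties":{"steps":{"type":"array"},"grip_force":{"type":"number"}},"required":["steps"]}

```bash
ls; mkdir -p pics; cat > h.py <<'E'
import numpy as np, cv2
from plant import env, vision
def cal(n):
    c=vision.get_calibration(n); R=cv2.Rodrigues(np.array(c["rvec"],float))[0]; return c,R,np.array(c["tvec"],float).ravel()
def cloud(n,d):
    c,R,t=cal(n); v,u=np.mgrid[0:480,0:640]
    x=(u-c["cx"])/c["fx"]; y=(v-c["cy"])/c["fy"]; xd,yd=x.copy(),y.copy()
    for _ in range(10):
        s=1+c["k1"]*(x*x+y*y); x=xd/s; y=yd/s
    P=np.stack([x*d,y*d,d],-1)
    return (P-t)@R   # world
def shot(n):
    im,d=vision.camera(n); return im,d,cloud(n,d)
E
python3 - <<'E'
from h import *
for n in("top","side"):
    im,d,W=shot(n); cv2.imwrite(f"pics/{n}0.png",im[:,:,::-1]); np.savez(f"{n}0.npz",im=im,d=d,W=W)
    c,R,t=cal(n); print(n,-R.T@t,c["fx"],c["k1"])
s=env.sense(); print(s)
E
```

```text
pics
top [ 415.05906438   18.28350306 1031.93014619] 445.0548675645191 -0.01571971485651918
side [ -55.88043499 -658.41028657  794.44792863] 464.28689483261184 0.037813745650978614
{'time_s': 0.1, 'joint_pos': array([ 9.90033388e-01,  2.87122862e-01,  1.57805283e+00, -1.65592615e-05,
        1.27858682e+00, -1.49975370e-01]), 'joint_velocities': array([-6.38690386e-04,  3.47756209e-05, -5.49294971e-03, -7.00927116e-04,
        2.29066563e-04, -1.64239119e-03]), 'joint_efforts': array([ 2.95464106e-04, -4.07292652e+01, -2.93699956e+01, -1.75851442e-04,
        3.47962246e-03, -4.20005961e-06]), 'ee_pos': array([281.49939735, 612.84004578, 230.04292649]), 'tcp_rot': array([[-9.08638971e-01,  4.17580932e-01, -1.17726200e-03],
       [ 4.17582478e-01,  9.08637195e-01, -1.82279907e-03],
       [ 3.08537902e-04, -2.14787026e-03, -9.99997646e-01]]), 'ft_force': array([-0.38910571, -0.11867675,  0.10550568]), 'torque': array([ 0.02852539, -0.0268361 , -0.01650278]), 'gripper_force': 0.0, 'grip_width': 85.39084424802297}
```

View pics/top0.png

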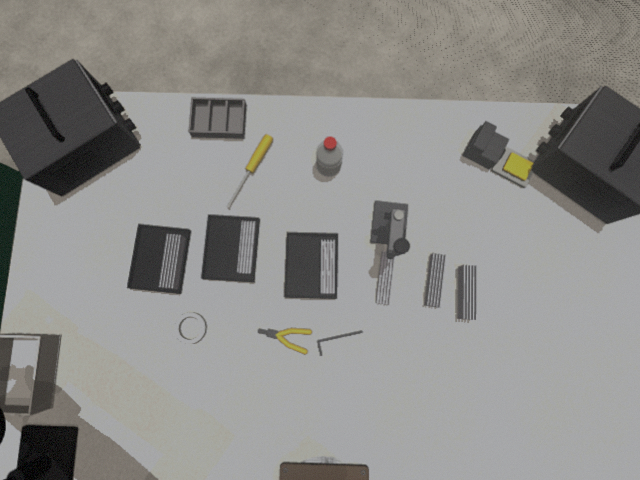

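View pics/side0.png

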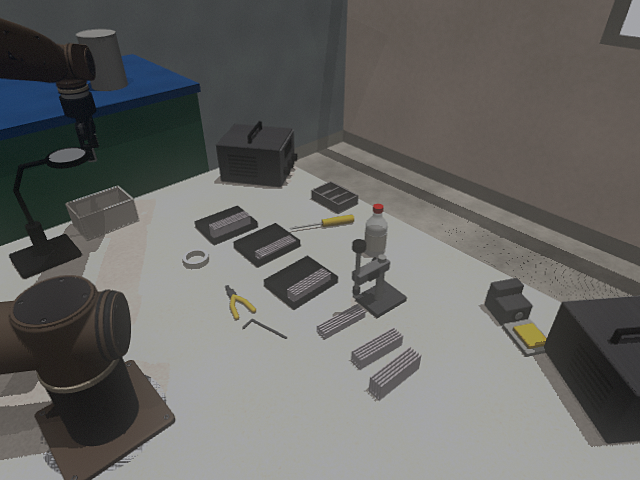

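The top view shows trays at about (160,260), (231,249) and (312,266). The gauge knob is at (401,246), its bar at (385,280), and the waiting bars at (435,281) and (467,293). Next I'll measure these.

```bash
python3 - <<'E'
from h import *
z=np.load("top0.npz"); W=z["W"]; im=z["im"].astype(int); ok=z["d"]>0
def rect(name,u0,u1,v0,v1,zl,zh):
    m=np.zeros(ok.shape,bool); m[v0:v1,u0:u1]=1
    m&=ok&(W[...,2]>zl)&(W[...,2]<zh); P=W[m]
    if len(P)<5: print(name,len(P)); return
    r=cv2.minAreaRect(P[:,:2].astype(np.float32)); print(name,len(P),np.round(r[0],1),np.round(r[1],1),round(r[2],1),"z pct",np.round(np.percentile(P[:,2],[5,50,90,98]),1))
b=W[320:420,400:600][ok[320:420,400:600]][:,2]; print("bench z",np.median(b))
rect("trayA",120,195,215,300,8,80);rect("trayB",197,265,205,290,8,80);rect("trayC",278,345,225,305,8,80)
rect("sA",157,184,225,295,24 if 0 else 13,80)
rect("sampleA",164,182,236,287,0,80);rect("sampleB",238,254,222,272,0,80);rect("sampleC",321,334,242,294,0,80)
rect("under",370,396,262,310,8,60)
rect("under hi",372,396,266,306,8,60)
rect("w1",422,449,245,315,8,60);rect("w2",452,485,255,330,8,60)
rect("knob",385,415,232,262,200,235)
rect("bracket",370,415,200,262,112,160);rect("base",365,415,195,262,4,60)
rect("coltop",385,415,200,232,135,150)
# bar side heights from side cam
z=np.load("side0.npz"); W=z["W"]; ok=z["d"]>0
rect("S under",310,352,300,340,8,60);rect("S w1",348,406,326,370,8,60);rect("S w2",366,425,344,400,8,60)
rect("S knob",345,372,235,256,195,235)
rect("S sampleA",207,252,210,238,6,60);rect("S sampleB",255,301,235,260,6,60);rect("S sampleC",285,335,265,303,6,60)
E
```

```text
bench z 0.9175569621314025
trayA 1751 [525.1 379.4] [149.  153.4] 85.7 z pct [10.  29.  48.4 50.2]
trayB 1371 [568.7 228.8] [119.4 174.5] 88.0 z pct [ 8.6 20.6 24.9 27.2]
trayC 1175 [522.7  42. ] [150.9 120. ] 0.3 z pct [ 8.5 20.9 36.9 39.1]
sA 1172 [526.6 362.9] [161.   64.1] 6.4 z pct [18.4 41.6 48.9 50.7]
sampleA 912 [521.4 361.5] [119.2  52.4] 1.1 z pct [14.4 42.7 49.1 50.7]
sampleB 797 [560.8 194.7] [118.   39.3] 3.0 z pct [ 4.4 18.5 25.4 27.4]
sampleC 676 [518.    4.8] [118.2  27.5] 1.7 z pct [ 6.6 11.5 37.7 39.6]
under 405 [ 487.  -126.9] [30.8 96.3] 83.5 z pct [ 8.9 19.2 22.3 23.8]
under hi 363 [ 482.2 -126.4] [30.8 86.7] 83.5 z pct [ 8.9 19.3 22.3 23.9]
w1 847 [ 495.7 -240.8] [ 31.5 119.7] 82.7 z pct [14.  28.1 33.9 35.4]
w2 990 [ 469.7 -311.1] [ 32.  120.2] 87.5 z pct [16.  40.  45.4 47.2]
knob 221 [ 542.1 -129.3] [28.9 28.8] 59.4 z pct [207.5 215.3 217.1 218.3]
bracket 615 [ 584.2 -132.8] [95.7 41.4] 3.3 z pct [120.  130.9 141.  144.1]
base 979 [ 612.6 -140. ] [156.5 115.5] 0.2 z pct [ 5.1 14.2 17.5 22.5]
coltop 80 [ 617.3 -135.4] [18.5 18.2] 1.6 z pct [138.1 141.7 144.1 146.2]
S under 509 [ 490.1 -130.1] [ 33.9 103.5] 82.8 z pct [10.  18.2 21.3 22.4]
S w1 1242 [ 492.9 -277.7] [103.7 121.6] 82.0 z pct [11.8 30.9 43.6 45.8]
S w2 1624 [ 478.  -278.3] [103.9 132.8] 87.4 z pct [11.2 36.1 44.9 46.6]
S knob 184 [ 544.4 -131.7] [32.7 30.2] 46.5 z pct [200.  213.6 215.8 216.6]
S sampleA 948 [533.5 380.7] [178.5 133.6] 58.4 z pct [ 7.8 27.4 47.6 49.7]
S sampleB 629 [567.1 194.5] [140.4 128.1] 51.1 z pct [ 7.  21.  24.5 26.3]
S sampleC 1083 [521.6  39.4] [152.5 121.9] 0.5 z pct [ 7.2 23.7 36.1 37.9]
```

The bar under the gauge is the low one, so the target is tray B, the middle one. I'll refine the tray and gauge geometry.

```bash
python3 - <<'E'
from h import *
z=np.load("top0.npz"); W=z["W"]; im=z["im"]; ok=z["d"]>0
br=im.max(-1)
m=np.zeros(ok.shape,bool); m[208:288,198:263]=1; m&=ok&(W[...,2]>16)&(W[...,2]<30)
P=W[m&(br<70)]; r=cv2.minAreaRect(P[:,:2].astype(np.float32)); print("tray walls",r)
c=np.array(r[0])
from math import *
# zone tray: use dark pixels all
m2=np.zeros(ok.shape,bool); m2[208:288,198:263]=1; d=m2&(br<70)&ok
r2=cv2.minAreaRect(W[d][:,:2].astype(np.float32)); print("dark",r2)
mm=np.zeros(ok.shape,bool); mm[215:280,234:256]=1; mm&=ok&(br>85); P=W[mm]
print("sample bright",cv2.minAreaRect(P[:,:2].astype(np.float32)), np.percentile(P[:,2],[5,50,95]))
a=-0.035
for a in(-.05,-.035,-.02,0):
    u=np.array([cos(a),sin(a)]);v=np.array([-sin(a),cos(a)])
    Q=W[m][:,:2]-c; print(a,"walls y",np.percentile(Q@v,[.5,99.5]).round(1),"x",np.percentile(Q@u,[.5,99.5]).round(1),"sample y",np.percentile((P[:,:2]-c)@v,[1,99]).round(1),"x",np.percentile((P[:,:2]-c)@u,[1,99]).round(1))
# bar lines
for n in("top","side"):
    z=np.load(n+"0.npz");W=z["W"];ok=z["d"]>0
    lo=(W[...,2]>14)&(W[...,2]<26)&ok&(abs(W[...,1]+127)<35)&(W[...,0]>425)&(W[...,0]<525)
    print(n,"bar",cv2.minAreaRect(W[lo][:,:2].astype(np.float32)))
crop=cv2.imread("pics/top0.png")[195:320,190:420]; cv2.imwrite("pics/crop.png",cv2.resize(crop,None,fx=3.4,fy=3.4,interpolation=cv2.INTER_CUBIC))
E
```

```text
tray walls ((555.183349609375, 228.5186767578125), (117.82064056396484, 147.3850860595703), 87.96295928955078)
dark ((555.1314086914062, 228.53323364257812), (117.8071060180664, 147.49606323242188), 87.98773193359375)
sample bright ((561.70458984375, 198.79437255859375), (152.19676208496094, 52.97748947143555), 2.2018449306488037) [ 2.47879083 18.76032166 26.55746945]
-0.05 walls y [-59.2  59.8] x [-73.7  76.4] sample y [-59.7  -8.3] x [-54.4  83. ]
-0.035 walls y [-58.6  59.6] x [-73.5  76.2] sample y [-59.   -9.5] x [-55.   82.6]
-0.02 walls y [-59.   59.9] x [-73.8  76.4] sample y [-58.2 -10.7] x [-55.4  82.3]
0 walls y [-60.4  60.6] x [-74.9  77.2] sample y [-57.2 -12.3] x [-56.1  81.8]
top bar ((482.2247009277344, -126.38428497314453), (30.82090187072754, 86.745849609375), 83.5354232788086)
side bar ((482.1435241699219, -129.19790649414062), (33.83666229248047, 87.2155532836914), 82.27041625976562)
```

View pics/crop.png

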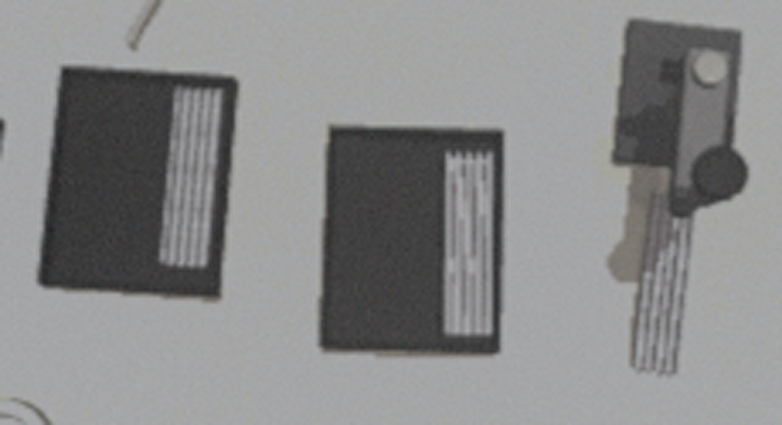

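```bash
cat > go.py <<'E'
# usage: go.py x y z [bar heading deg] -> scaled shift/turn from the present pose
import sys; from h import *
a=[float(v) for v in sys.argv[1:]]; s=env.sense(); R=s["tcp_rot"]; p=s["ee_pos"]
d=R.T@(np.array(a[:3])-p)/600
h=np.degrees(np.arctan2(R[1,0],R[0,0])); y=0
if len(a)>3: y=-np.radians((a[3]+180-h+90)%180-90)/2
print("t",s["time_s"],"p",p.round(1),"head",round(h-180,2),"F",s["ft_force"].round(1),"w",s["grip_width"].round(1),"d",d.round(4),"yaw",round(y,4),"j",s["joint_pos"].round(2))
E
python3 go.py 543 -129 250 -6.7
```

```text
Traceback (most recent call last):
  File "go.py", line 7, in <module>
    print("t",s["time_s"],"p",p.round(1),"head",round(h-180,2),"F",s["ft_force"].round(1),"w",s["grip_width"].round(1),"d",d.round(4),"yaw",round(y,4),"j",s["joint_pos"].round(2))
                                                                                              ^^^^^^^^^^^^^^^^^^^^^
AttributeError: 'float' object has no attribute 'round'
```

```bash
sed -i 's/s\["grip_width"\].round(1)/round(s["grip_width"],1)/' go.py; python3 go.py 543 -129 250 -6.7
```

```text
t 0.1 p [281.5 612.8 230. ] head -24.68 F [-0.4 -0.1  0.1] w 85.4 d [-0.9123 -0.9415 -0.0315] yaw -0.1569 j [ 0.99  0.29  1.58 -0.    1.28 -0.15]
```

Emit:
{"api": "apply_moves", "payload": {
  "steps": [
    {"dx": -0.04,"dy": -0.04,"dz": -0.03,"yaw": 0,"hand": 0},
    {"dx": -0.91,"dy": -0.94,"dz": -0.03,"yaw": 0,"hand": 0},
    {"dx": -0.91,"dy": -0.94,"dz": -0.03,"yaw": 0,"hand": 0},
    {"dx": -0.91,"dy": -0.94,"dz": -0.03,"yaw": 0,"hand": 0},
    {"dx": -0.91,"dy": -0.94,"dz": -0.03,"yaw": 0,"hand": 0}
  ]
}}

```text
time_s: 0.52
ee_pos: [348.7, 422.4, 248.7]
tcp_rot: [[-0.909, 0.417, -0.001], [0.417, 0.909, -0.001], [0.0, -0.001, -1.0]]
ft_force: [0.5, -0.2, -0.1]
grip_width: 25.6
gripper_force: 0.0
```

```bash
python3 go.py 543 -129 250 -6.7
```

```text
t 0.5167 p [348.7 422.4 248.7] head -24.63 F [ 0.5 -0.2 -0.1] w 25.6 d [-0.6773 -0.7004 -0.0017] yaw -0.1565 j [ 0.7  -0.01  1.87 -0.    1.28 -0.45]
```

Emit:
{"api": "apply_moves", "payload": {
  "steps": [
    {"dx": -0.67,"dy": -0.69,"dz": 0,"yaw": 0,"hand": 0},
    {"dx": -0.67,"dy": -0.69,"dz": 0,"yaw": 0,"hand": 0},
    {"dx": -0.67,"dy": -0.69,"dz": 0,"yaw": 0,"hand": 0},
    {"dx": -0.67,"dy": -0.69,"dz": 0,"yaw": 0,"hand": 0},
    {"dx": -0.67,"dy": -0.69,"dz": 0,"yaw": 0,"hand": 0}
  ]
}}

```text
time_s: 0.93
ee_pos: [418.1, 225.9, 249.0]
tcp_rot: [[-0.909, 0.417, -0.0], [0.417, 0.909, -0.0], [0.0, -0.0, -1.0]]
ft_force: [1.4, 0.2, -0.0]
grip_width: -0.2
gripper_force: 0.0
```

Emit:
{"api": "apply_moves", "payload": {
  "steps": [
    {"dx": -0.43,"dy": -0.45,"dz": 0,"yaw": 0,"hand": 0},
    {"dx": -0.43,"dy": -0.45,"dz": 0,"yaw": 0,"hand": 0},
    {"dx": -0.43,"dy": -0.45,"dz": 0,"yaw": 0,"hand": 0},
    {"dx": -0.43,"dy": -0.45,"dz": 0,"yaw": 0,"hand": 0},
    {"dx": -0.43,"dy": -0.45,"dz": 0,"yaw": 0,"hand": 0}
  ]
}}

```text
time_s: 1.35
ee_pos: [486.1, 28.8, 249.1]
tcp_rot: [[-0.909, 0.418, -0.0], [0.418, 0.909, 0.0], [0.0, 0.0, -1.0]]
ft_force: [1.3, -0.5, 0.2]
grip_width: -0.1
gripper_force: 0.0
```

```bash
python3 go.py 543 -129 235 -6.7
```

```text
t 1.35 p [486.1  28.8 249.1] head -24.7 F [ 1.3 -0.5  0.2] w -0.1 d [-0.1961 -0.1994  0.0234] yaw -0.157 j [-0.15 -0.15  2.01  0.    1.29 -1.29]
```

Emit:
{"api": "apply_moves", "payload": {
  "steps": [
    {"dx": -0.195,"dy": -0.199,"dz": 0,"yaw": -0.157,"hand": 0},
    {"dx": -0.195,"dy": -0.199,"dz": 0,"yaw": -0.157,"hand": 0},
    {"dx": -0.195,"dy": -0.199,"dz": 0,"yaw": -0.157,"hand": 0},
    {"dx": -0.195,"dy": -0.199,"dz": 0,"yaw": -0.157,"hand": 0},
    {"dx": -0.195,"dy": -0.199,"dz": 0.02,"yaw": -0.157,"hand": 0}
  ]
}}

```text
time_s: 1.77
ee_pos: [545.0, -132.6, 239.4]
tcp_rot: [[-0.993, 0.121, 0.005], [0.121, 0.993, -0.004], [-0.006, -0.004, -1.0]]
ft_force: [-0.8, -0.5, -0.0]
grip_width: -0.0
gripper_force: 0.0
```

```bash
python3 - <<'E'
from h import *
im,d,W=shot("side"); cv2.imwrite("pics/side1.png",cv2.resize(im[170:370,260:460,::-1],None,fx=3,fy=3,interpolation=cv2.INTER_CUBIC))
E
python3 go.py 543 -129 225 -6.7
```

```text
t 1.8167 p [ 542.7 -130.2  234.8] head -6.98 F [-0.4 -0.5 -2.1] w 0.0 d [-0.0003  0.0021  0.0163] yaw -0.0024 j [-0.42  0.03  1.86 -0.    1.25 -1.87]
```

View pics/side1.png

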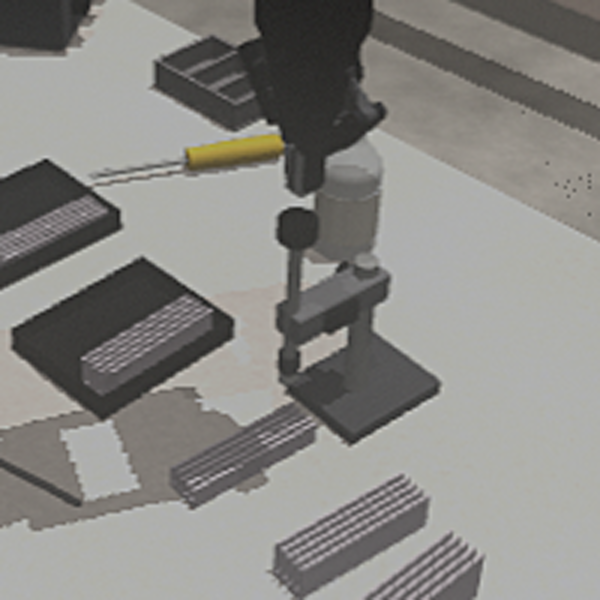

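The shut fingertips, at about (305,185) in the crop, hang right above the knob at (296,225). I'll start pushing.

Emit:
{"api": "apply_moves", "payload": {
  "steps": [
    {"dz": 0.015,"dx": 0,"dy": 0.002,"yaw": 0,"hand": 0},
    {"dz": 0.03,"dx": 0,"dy": 0.002,"yaw": 0,"hand": 0},
    {"dz": 0.045,"dx": 0,"dy": 0.002,"yaw": 0,"hand": 0},
    {"dz": 0.06,"dx": 0,"dy": 0.002,"yaw": 0,"hand": 0},
    {"dz": 0.075,"dx": 0,"dy": 0.002,"yaw": 0,"hand": 0}
  ]
}}

```text
time_s: 2.23
ee_pos: [542.3, -123.8, 191.9]
tcp_rot: [[-0.993, 0.115, -0.001], [0.115, 0.993, 0.001], [0.001, 0.0, -1.0]]
ft_force: [-1.3, 1.4, 2.6]
grip_width: -0.2
gripper_force: 1.8
```

```bash
python3 go.py 543 -129 168 -6.7
```

```text
t 2.2333 p [ 542.3 -123.8  191.9] head -6.58 F [-1.3  1.4  2.6] w -0.2 d [-0.0023 -0.0085  0.0398] yaw 0.001 j [-0.41  0.06  1.91  0.    1.17 -1.86]
```

Emit:
{"api": "apply_moves", "payload": {
  "steps": [
    {"dz": 0.01,"dx": 0,"dy": -0.002,"yaw": 0,"hand": 0},
    {"dz": 0.016,"dx": 0,"dy": -0.003,"yaw": 0,"hand": 0},
    {"dz": 0.02,"dx": 0,"dy": -0.003,"yaw": 0,"hand": 0},
    {"dz": 0.022,"dx": 0,"dy": -0.003,"yaw": 0,"hand": 0},
    {"dz": 0.022,"dx": 0,"dy": -0.003,"yaw": 0,"hand": 0}
  ]
}}

```text
time_s: 2.65
ee_pos: [542.8, -126.9, 179.3]
tcp_rot: [[-0.993, 0.116, 0.001], [0.116, 0.993, 0.0], [-0.001, 0.0, -1.0]]
ft_force: [-0.0, 2.4, 3.6]
grip_width: -0.1
gripper_force: 1.8
```

```bash
python3 go.py 543 -129 168 -6.7
```

```text
t 2.65 p [ 542.8 -126.9  179.3] head -6.69 F [-0.   2.4  3.6] w -0.1 d [-0.0008 -0.0034  0.0189] yaw 0.0001 j [-0.41  0.08  1.92  0.    1.15 -1.87]
```

Emit:
{"api": "apply_moves", "payload": {
  "steps": [
    {"dz": 0.006,"dx": 0,"dy": 0,"yaw": 0,"hand": 0},
    {"dz": 0.011,"dx": 0,"dy": 0,"yaw": 0,"hand": 0},
    {"dz": 0.015,"dx": 0,"dy": 0,"yaw": 0,"hand": 0},
    {"dz": 0.017,"dx": 0,"dy": 0,"yaw": 0,"hand": 0},
    {"dz": 0.018,"dx": 0,"dy": 0,"yaw": 0,"hand": 0}
  ]
}}

```text
time_s: 3.07
ee_pos: [543.1, -127.3, 169.1]
tcp_rot: [[-0.993, 0.117, 0.002], [0.117, 0.993, -0.0], [-0.002, -0.0, -1.0]]
ft_force: [-1.2, 1.4, 7.1]
grip_width: 0.4
gripper_force: 3.6
```

```bash
python3 go.py 543 -129 168 -6.7
```

```text
t 3.0667 p [ 543.1 -127.3  169.1] head -6.7 F [-1.2  1.4  7.1] w 0.4 d [-0.0001 -0.0028  0.0018] yaw -0.0 j [-0.41  0.09  1.92  0.    1.13 -1.87]
```

Emit:
{"api": "apply_moves", "payload": {
  "steps": [
    {"dz": 0,"dx": 0,"dy": 0,"yaw": 0,"hand": 0},
    {"dz": 0,"dx": 0,"dy": 0,"yaw": 0,"hand": 0},
    {"dz": 0,"dx": 0,"dy": 0,"yaw": 0,"hand": 0},
    {"dz": 0,"dx": 0,"dy": 0,"yaw": 0,"hand": 0},
    {"dz": 0,"dx": 0,"dy": 0,"yaw": 0,"hand": 0}
  ]
}}

```text
time_s: 3.48
ee_pos: [543.2, -127.3, 169.3]
tcp_rot: [[-0.993, 0.117, 0.002], [0.117, 0.993, -0.001], [-0.002, -0.0, -1.0]]
ft_force: [-0.9, 3.7, 7.0]
grip_width: -0.3
gripper_force: 3.4
```

Emit:
{"api": "apply_moves", "payload": {
  "steps": [
    {"dz": 0,"dx": 0,"dy": 0,"yaw": 0,"hand": 0},
    {"dz": -0.015,"dx": 0,"dy": 0,"yaw": 0,"hand": 0},
    {"dz": -0.035,"dx": 0,"dy": 0,"yaw": 0,"hand": 0},
    {"dz": -0.055,"dx": 0,"dy": 0,"yaw": 0,"hand": 0},
    {"dz": -0.075,"dx": 0,"dy": 0,"yaw": 0,"hand": 0}
  ]
}}

```text
time_s: 3.9
ee_pos: [542.5, -127.4, 214.6]
tcp_rot: [[-0.993, 0.117, 0.0], [0.117, 0.993, -0.001], [-0.0, -0.001, -1.0]]
ft_force: [0.9, 0.8, -0.1]
grip_width: 0.4
gripper_force: 0.5
```

Emit:
{"api": "apply_moves", "payload": {
  "steps": [
    {"dz": -0.02,"dx": 0,"dy": 0,"yaw": 0,"hand": 0},
    {"dz": -0.04,"dx": 0,"dy": 0,"yaw": 0,"hand": 0},
    {"dz": -0.065,"dx": 0,"dy": 0,"yaw": 0,"hand": 0},
    {"dz": -0.09,"dx": 0,"dy": 0,"yaw": 0,"hand": 0},
    {"dz": -0.09,"dx": 0,"dy": 0,"yaw": 0,"hand": 0}
  ]
}}

```text
time_s: 4.32
ee_pos: [543.7, -127.8, 271.3]
tcp_rot: [[-0.993, 0.117, 0.005], [0.117, 0.993, -0.003], [-0.005, -0.002, -1.0]]
ft_force: [0.7, 0.1, 1.0]
grip_width: 0.1
gripper_force: 0.0
```

```bash
python3 go.py 466 -121 240 -6.7
```

```text
t 4.3167 p [ 543.7 -127.8  271.3] head -6.69 F [0.7 0.1 1. ] w 0.1 d [ 0.1303 -0.0037  0.0516] yaw 0.0 j [-0.41 -0.    1.83 -0.    1.31 -1.87]
```

Emit:
{"api": "apply_moves", "payload": {
  "steps": [
    {"dz": 0,"dx": 0.06,"dy": 0,"yaw": 0,"hand": 0.6},
    {"dz": 0,"dx": 0.12,"dy": 0,"yaw": 0,"hand": 0.6},
    {"dz": 0.02,"dx": 0.133,"dy": 0.003,"yaw": 0,"hand": 0.75},
    {"dz": 0.07,"dx": 0.133,"dy": 0.003,"yaw": 0,"hand": 0.75},
    {"dz": 0.13,"dx": 0.133,"dy": 0.003,"yaw": 0,"hand": 0.75}
  ]
}}

```text
time_s: 4.73
ee_pos: [464.2, -116.7, 190.9]
tcp_rot: [[-0.993, 0.117, 0.006], [0.117, 0.993, -0.003], [-0.006, -0.003, -1.0]]
ft_force: [0.8, -0.5, -0.4]
grip_width: 60.6
gripper_force: 0.0
```

```bash
python3 go.py 463.5 -125.5 60 -6.7
```

```text
t 4.7333 p [ 464.2 -116.7  190.9] head -6.71 F [ 0.8 -0.5 -0.4] w 60.6 d [ 0.0007 -0.0142  0.2181] yaw -0.0 j [-0.46 -0.12  2.09 -0.    1.17 -1.91]
```

Emit:
{"api": "apply_moves", "payload": {
  "steps": [
    {"dz": 0.03,"dx": 0.001,"dy": -0.014,"yaw": 0,"hand": 0.75},
    {"dz": 0.09,"dx": 0.001,"dy": -0.014,"yaw": 0,"hand": 0.75},
    {"dz": 0.15,"dx": 0.001,"dy": -0.014,"yaw": 0,"hand": 0.75},
    {"dz": 0.2,"dx": 0.001,"dy": -0.014,"yaw": 0,"hand": 0.75},
    {"dz": 0.22,"dx": 0.001,"dy": -0.014,"yaw": 0,"hand": 0.75}
  ]
}}

```text
time_s: 5.15
ee_pos: [457.9, -122.5, 52.0]
tcp_rot: [[-0.993, 0.117, -0.009], [0.117, 0.993, 0.004], [0.009, 0.003, -1.0]]
ft_force: [-0.4, 0.4, -0.5]
grip_width: 63.9
gripper_force: 0.0
```

```bash
python3 - <<'E'
from h import *
im,d,W=shot("side"); cv2.imwrite("pics/side2.png",cv2.resize(im[200:400,250:450,::-1],None,fx=3,fy=3,interpolation=cv2.INTER_CUBIC))
E
python3 go.py 463.5 -125.5 8 -6.7
```

```text
t 5.2 p [ 457.3 -122.3   51.2] head -6.7 F [-1.1 -0.4  0. ] w 64.0 d [-0.0116 -0.0044  0.0718] yaw -0.0 j [-0.48  0.09  2.18 -0.    0.89 -1.93]
```

View pics/side2.png

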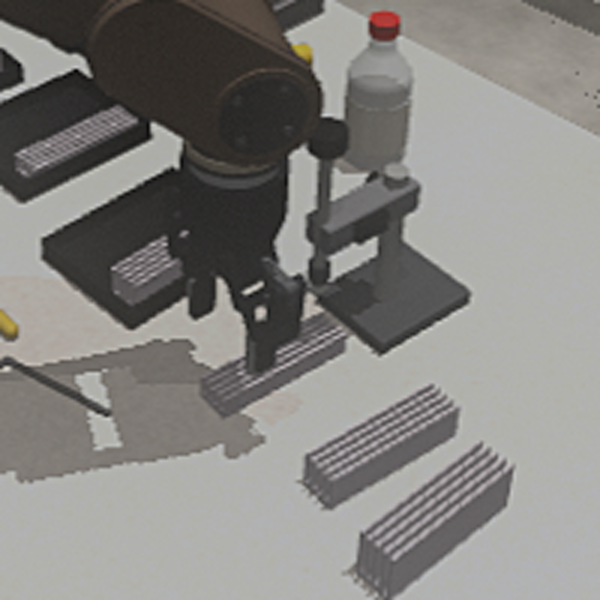

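The open fingers, at about (200,295) and (260,350) in the crop, straddle the bar's free end. The plunger is back up. The wrist looks close to the knob, so I'll check that clearance.

```bash
python3 - <<'E'
from h import *
im,d,W=shot("side"); ok=(d>0)
u=np.array([.993,-.117]);v=np.array([.117,.993])
G=W.copy(); q=W[...,:2]-np.array([543,-129]); gx=q@u; gy=q@v
for z0 in range(130,330,20):
    m=ok&(abs(W[...,2]-z0-10)<10)&(gx<-17)&(gx>-200)&(abs(gy)<120)
    if m.sum(): print(z0,m.sum(),"arm max gx",np.percentile(gx[m],99).round(1),"gy rng",gy[m].min().round(),gy[m].max().round())
m=ok&(gx<-17)&(gx>-120)&(abs(gy)<30)&(W[...,2]>14)&(W[...,2]<24)
print("bar",cv2.minAreaRect(W[m][:,:2].astype(np.float32)))
im,d,W=shot("top"); ok=d>0
q=W[...,:2]-np.array([543,-129]); gx=q@u; gy=q@v
for z0 in range(90,330,20):
    m=ok&(abs(W[...,2]-z0-10)<10)&(gx<-17)&(gx>-200)&(abs(gy)<120)
    if m.sum(): print("T",z0,m.sum(),np.percentile(gx[m],99).round(1))
E
```

```text
130 261 arm max gx -72.9 gy rng -73.0 62.0
150 328 arm max gx -71.0 gy rng -75.0 63.0
170 173 arm max gx -61.8 gy rng -44.0 10.0
190 281 arm max gx -63.0 gy rng -43.0 10.0
210 383 arm max gx -56.3 gy rng -43.0 25.0
230 195 arm max gx -71.4 gy rng -40.0 12.0
250 60 arm max gx -83.1 gy rng -63.0 -4.0
270 303 arm max gx -68.4 gy rng -71.0 -39.0
290 455 arm max gx -65.3 gy rng -72.0 22.0
310 649 arm max gx -36.3 gy rng -71.0 30.0
bar ((481.8836669921875, -130.07052612304688), (35.055294036865234, 87.87348937988281), 80.44343566894531)
T 90 2 -75.0
T 110 7 -96.6
T 130 3 -96.6
T 150 106 -72.3
T 270 14 -47.4
T 290 49 -34.6
T 310 700 -31.7
```

Emit:
{"api": "apply_moves", "payload": {
  "steps": [
    {"dz": 0.03,"dx": 0,"dy": -0.003,"yaw": 0,"hand": 0.75},
    {"dz": 0.055,"dx": 0,"dy": -0.003,"yaw": 0,"hand": 0.75},
    {"dz": 0.07,"dx": 0,"dy": -0.003,"yaw": 0,"hand": 0.75},
    {"dz": 0.077,"dx": 0,"dy": -0.003,"yaw": 0,"hand": 0.75},
    {"dz": 0.077,"dx": 0,"dy": -0.003,"yaw": 0,"hand": 0.75}
  ]
}}

```text
time_s: 5.72
ee_pos: [461.8, -126.1, 11.2]
tcp_rot: [[-0.993, 0.116, -0.0], [0.116, 0.993, 0.0], [0.0, 0.0, -1.0]]
ft_force: [-0.7, -0.2, 0.2]
grip_width: 64.1
gripper_force: 0.0
```

```bash
python3 go.py 458 -124 5 -6.7
```

```text
t 5.7167 p [ 461.8 -126.1   11.2] head -6.69 F [-0.7 -0.2  0.2] w 64.1 d [0.0067 0.0027 0.0104] yaw 0.0001 j [-0.48  0.17  2.18 -0.    0.79 -1.93]
```

Emit:
{"api": "apply_moves", "payload": {
  "steps": [
    {"dz": 0.008,"dx": 0,"dy": 0.002,"yaw": 0,"hand": 0.45},
    {"dz": 0.008,"dx": 0,"dy": 0.002,"yaw": 0,"hand": 0.45},
    {"dz": 0.009,"dx": 0,"dy": 0.002,"yaw": 0,"hand": 0.3},
    {"dz": 0.009,"dx": 0,"dy": 0.002,"yaw": 0,"hand": 0.2},
    {"dz": 0.009,"dx": 0,"dy": 0.002,"yaw": 0,"hand": 0.2}
  ],
  "grip_force": 40
}}

```text
time_s: 6.13
ee_pos: [462.6, -125.1, 6.6]
tcp_rot: [[-0.993, 0.116, 0.002], [0.116, 0.993, -0.001], [-0.002, -0.001, -1.0]]
ft_force: [-0.7, 0.1, 3.4]
grip_width: 28.9
gripper_force: 40.7
```

```bash
python3 go.py 458 -124 5 -6.7
```

```text
t 6.1333 p [ 462.6 -125.1    6.6] head -6.69 F [-0.7  0.1  3.4] w 28.9 d [0.0078 0.001  0.0026] yaw 0.0001 j [-0.48  0.18  2.18  0.    0.78 -1.93]
```

Emit:
{"api": "apply_moves", "payload": {
  "steps": [
    {"dz": 0,"dx": 0,"dy": 0,"yaw": 0,"hand": 0.2},
    {"dz": -0.008,"dx": 0,"dy": 0,"yaw": 0,"hand": 0.2},
    {"dz": -0.016,"dx": 0,"dy": 0,"yaw": 0,"hand": 0.2},
    {"dz": -0.016,"dx": 0.02,"dy": 0,"yaw": 0,"hand": 0.2},
    {"dz": -0.016,"dx": 0.04,"dy": 0,"yaw": 0,"hand": 0.2}
  ]
}}

```text
time_s: 6.55
ee_pos: [438.2, -122.3, 15.9]
tcp_rot: [[-0.993, 0.116, 0.001], [0.116, 0.993, -0.001], [-0.001, -0.0, -1.0]]
ft_force: [0.2, 0.1, -0.6]
grip_width: 29.2
gripper_force: 40.2
```

```bash
python3 - <<'E'
from h import *
im,d,W=shot("side"); cv2.imwrite("pics/side3.png",cv2.resize(im[200:400,250:450,::-1],None,fx=3,fy=3,interpolation=cv2.INTER_CUBIC))
E
python3 go.py 422 -121 17 -6.7
```

```text
t 6.6 p [ 435.2 -121.    14.7] head -6.67 F [-0.8  1.5 -2.2] w 29.0 d [ 0.0218 -0.0025 -0.0037] yaw 0.0003 j [-0.5   0.11  2.24 -0.    0.8  -1.95]
```

View pics/side3.png

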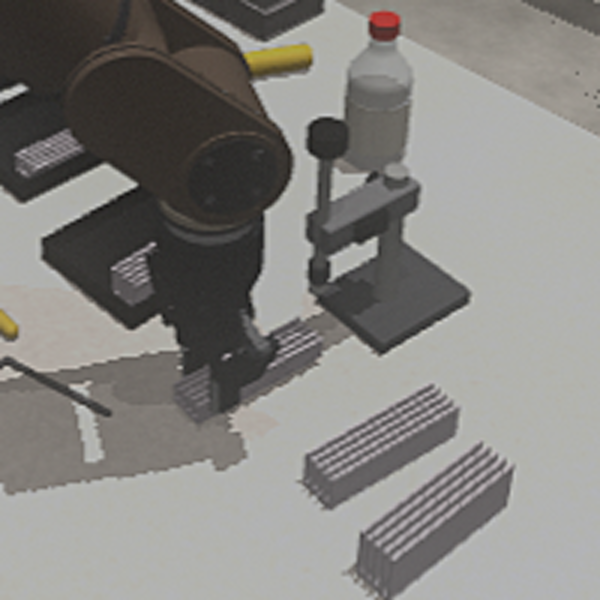

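The bar, at about (255,370) in the crop, is held level and coming out along its axis. I'll keep pulling, then lift.

Emit:
{"api": "apply_moves", "payload": {
  "steps": [
    {"dz": 0,"dx": 0.02,"dy": 0,"yaw": 0,"hand": 0.2},
    {"dz": 0,"dx": 0.025,"dy": 0.015,"yaw": 0,"hand": 0.2},
    {"dz": -0.04,"dx": 0.025,"dy": 0.03,"yaw": 0,"hand": 0.2},
    {"dz": -0.09,"dx": 0.025,"dy": 0.06,"yaw": 0,"hand": 0.2},
    {"dz": -0.14,"dx": 0.025,"dy": 0.1,"yaw": 0,"hand": 0.2}
  ]
}}

```text
time_s: 7.02
ee_pos: [429.4, -60.1, 99.7]
tcp_rot: [[-0.993, 0.119, -0.002], [0.119, 0.993, 0.001], [0.002, 0.0, -1.0]]
ft_force: [1.2, -0.4, -1.2]
grip_width: 28.9
gripper_force: 40.2
```

```bash
python3 go.py 510 249.5 100 -2
```

```text
t 7.0167 p [429.4 -60.1  99.7] head -6.83 F [ 1.2 -0.4 -1.2] w 28.9 d [-7.190e-02  5.284e-01 -4.000e-04] yaw -0.0422 j [-0.37 -0.1   2.25 -0.    0.99 -1.83]
```

Emit:
{"api": "apply_moves", "payload": {
  "steps": [
    {"dz": 0,"dx": -0.04,"dy": 0.04,"yaw": 0,"hand": 0.2},
    {"dz": 0,"dx": -0.08,"dy": 0.1,"yaw": 0,"hand": 0.2},
    {"dz": 0,"dx": -0.087,"dy": 0.17,"yaw": -0.02,"hand": 0.2},
    {"dz": 0,"dx": -0.087,"dy": 0.24,"yaw": -0.042,"hand": 0.2},
    {"dz": 0,"dx": -0.087,"dy": 0.3,"yaw": -0.042,"hand": 0.2}
  ]
}}

```text
time_s: 7.43
ee_pos: [503.3, 114.8, 99.6]
tcp_rot: [[-1.0, 0.031, 0.001], [0.031, 1.0, 0.0], [-0.001, 0.0, -1.0]]
ft_force: [0.3, -0.6, -1.0]
grip_width: 29.3
gripper_force: 40.2
```

```bash
python3 go.py 520 250.8 100 -2
```

```text
t 7.4333 p [503.3 114.8  99.6] head -1.8 F [ 0.3 -0.6 -1. ] w 29.3 d [-0.0206  0.2275 -0.0005] yaw 0.0018 j [ 0.03  0.09  2.06  0.    0.99 -1.51]
```

Emit:
{"api": "apply_moves", "payload": {
  "steps": [
    {"dz": 0,"dx": -0.02,"dy": 0.06,"yaw": 0,"hand": 0.2},
    {"dz": 0,"dx": -0.02,"dy": 0.12,"yaw": 0,"hand": 0.2},
    {"dz": 0,"dx": -0.02,"dy": 0.18,"yaw": 0,"hand": 0.2},
    {"dz": 0,"dx": -0.02,"dy": 0.22,"yaw": 0,"hand": 0.2},
    {"dz": 0,"dx": -0.02,"dy": 0.227,"yaw": 0,"hand": 0.2}
  ]
}}

```text
time_s: 7.85
ee_pos: [518.8, 252.1, 99.3]
tcp_rot: [[-1.0, 0.029, 0.0], [0.029, 1.0, 0.001], [-0.0, 0.001, -1.0]]
ft_force: [0.7, -1.2, -0.7]
grip_width: 28.9
gripper_force: 40.3
```

Emit:
{"api": "apply_moves", "payload": {
  "steps": [
    {"dz": 0.03,"dx": 0,"dy": 0,"yaw": 0,"hand": 0.2},
    {"dz": 0.06,"dx": 0,"dy": 0,"yaw": 0,"hand": 0.2},
    {"dz": 0.075,"dx": 0,"dy": 0,"yaw": 0,"hand": 0.2},
    {"dz": 0.075,"dx": 0,"dy": 0,"yaw": 0,"hand": 0.2},
    {"dz": 0.075,"dx": 0,"dy": 0,"yaw": 0,"hand": 0.2}
  ]
}}

```text
time_s: 8.27
ee_pos: [518.9, 247.3, 53.7]
tcp_rot: [[-0.999, 0.033, -0.002], [0.033, 0.999, -0.001], [0.002, -0.001, -1.0]]
ft_force: [-0.2, -0.7, -0.5]
grip_width: 28.8
gripper_force: 40.2
```

```bash
python3 go.py 520 250.8 12 -2; python3 - <<'E'
from h import *
for n in("top","side"):
    im,d,W=shot(n); np.savez(n+"4.npz",im=im,d=d,W=W)
    c,R,t=cal(n); q,_=cv2.projectPoints(np.array([[556.,235,40]]),np.array(c["rvec"],float),np.array(c["tvec"],float),np.array([[c["fx"],0,c["cx"]],[0,c["fy"],c["cy"]],[0,0,1]]),np.array([c["k1"],0,0,0,0])); a,b=q.ravel().astype(int)
    print(n,a,b); a=max(a,60);b=max(b,60)
    cr=im[b-60:b+60,a-60:a+60,::-1]; globals()[n]=cv2.resize(cr,(400,400),interpolation=cv2.INTER_CUBIC)
    ok=(d>0)&(W[...,0]>450)&(W[...,0]<660)&(W[...,1]>215)&(W[...,1]<285)
    m=ok&(W[...,2]>52)&(W[...,2]<85)&(W[...,0]>548)
    if m.sum()>5:
        P=W[m]; print(n,m.sum(),"xmax",np.percentile(P[:,0],99).round(1),"y",np.percentile(P[:,1],[2,98]).round(1),"z",np.percentile(P[:,2],[5,95]).round(1),cv2.minAreaRect(P[:,:2].astype(np.float32)))
cv2.imwrite("pics/both4.png",np.hstack([top,side]))
E
```

```text
t 8.2667 p [518.9 247.3  53.7] head -1.91 F [-0.2 -0.7 -0.5] w 28.8 d [-0.0017  0.0059  0.0696] yaw 0.0008 j [ 0.27  0.28  1.94 -0.    0.92 -1.27]
top 225 245
top 219 xmax 615.0 y [228.6 256.1] z [53.2 68.9] ((582.3428955078125, 242.08900451660156), (67.15536499023438, 28.556608200073242), 1.1184298992156982)
side 264 234
side 212 xmax 617.6 y [227.8 260.9] z [53.2 69.4] ((583.5059814453125, 244.87710571289062), (34.418739318847656, 70.65594482421875), 89.69596099853516)
```

View pics/both4.png

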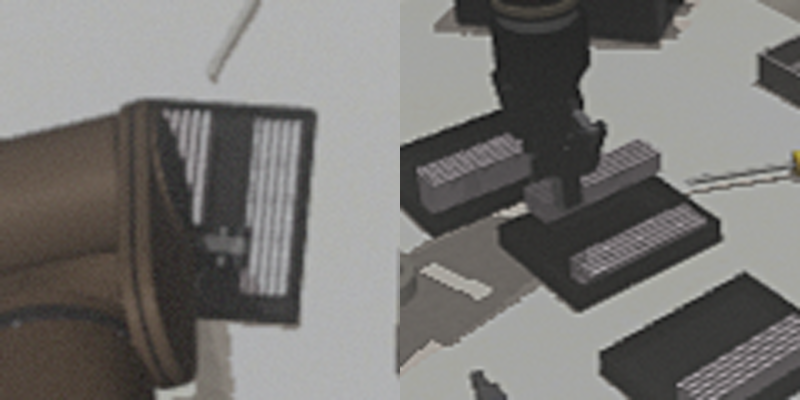

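The held bar's end is at x≈616 and the tray sits right under it. In the top half, the -y finger at about (225,245) passes close to the sample's edge at about (250,245). I'll measure that finger.

```bash
python3 - <<'E'
from h import *
for n in("top","side"):
    z=np.load(n+"4.npz");W=z["W"];ok=(z["d"]>0)&(abs(W[...,0]-519)<14)&(W[...,1]>205)&(W[...,1]<300)
    for z0 in range(40,150,10):
        m=ok&(abs(W[...,2]-z0-5)<5)
        if m.sum()>2: print(n,z0,m.sum(),"y",W[m][:,1].min().round(1),W[m][:,1].max().round(1),"x",W[m][:,0].min().round(1),W[m][:,0].max().round(1))
z=np.load("top4.npz");W=z["W"]
m=(z["d"]>0)&(W[...,2]>18)&(W[...,2]<32)&(abs(W[...,0]-519)<18)&(W[...,1]<232)&(W[...,1]>185)&(z["im"].max(-1)>90)
print("sample y",np.percentile(W[m][:,1],[2,98]), W[m][:,0].min(),W[m][:,0].max())
E
```

```text
top 60 4 y 223.1 228.1 x 506.4 510.5
top 90 4 y 218.5 222.7 x 505.1 509.3
top 100 11 y 210.0 221.2 x 506.4 516.8
top 110 14 y 207.6 220.1 x 505.7 528.7
side 40 6 y 231.6 237.2 x 507.4 529.9
side 50 11 y 226.2 235.5 x 505.1 528.2
side 60 51 y 218.1 268.2 x 505.5 524.1
side 70 45 y 217.7 264.5 x 505.3 525.5
side 80 47 y 217.2 273.0 x 506.9 524.9
side 90 23 y 215.8 289.8 x 506.6 521.4
side 100 50 y 206.0 288.1 x 505.3 520.8
side 110 34 y 205.4 296.7 x 505.5 523.7
side 120 46 y 218.9 297.6 x 505.5 529.3
side 130 33 y 220.6 299.1 x 505.5 526.7
side 140 34 y 211.9 299.4 x 505.4 520.5
sample y [185.70769496 206.22025176] 501.55236902184294 536.7349257456672
```

Emit:
{"api": "apply_moves", "payload": {
  "steps": [
    {"dz": 0,"dx": -0.001,"dy": 0.005,"yaw": 0,"hand": 0.2},
    {"dz": 0.02,"dx": -0.001,"dy": 0.005,"yaw": 0,"hand": 0.2},
    {"dz": 0.04,"dx": -0.001,"dy": 0.005,"yaw": 0,"hand": 0.2},
    {"dz": 0.05,"dx": -0.001,"dy": 0.005,"yaw": 0,"hand": 0.2},
    {"dz": 0.055,"dx": -0.001,"dy": 0.005,"yaw": 0,"hand": 0.2}
  ]
}}

```text
time_s: 8.78
ee_pos: [518.5, 250.2, 19.0]
tcp_rot: [[-0.999, 0.033, -0.004], [0.033, 0.999, -0.001], [0.004, -0.001, -1.0]]
ft_force: [-0.1, 0.5, -0.7]
grip_width: 28.9
gripper_force: 40.2
```

```bash
python3 go.py 519 250.5 10.6 -2
```

```text
t 8.7833 p [518.5 250.2  19. ] head -1.88 F [-0.1  0.5 -0.7] w 28.9 d [-0.0009  0.0006  0.0139] yaw 0.001 j [ 0.27  0.34  1.94 -0.    0.86 -1.26]
```

Emit:
{"api": "apply_moves", "payload": {
  "steps": [
    {"dz": 0.004,"dx": 0,"dy": 0,"yaw": 0,"hand": 0.2},
    {"dz": 0.007,"dx": 0,"dy": 0,"yaw": 0,"hand": 0.2},
    {"dz": 0.009,"dx": 0,"dy": 0,"yaw": 0,"hand": 0.2},
    {"dz": 0.011,"dx": 0,"dy": 0,"yaw": 0,"hand": 0.2},
    {"dz": 0.011,"dx": 0,"dy": 0,"yaw": 0,"hand": 0.2}
  ]
}}

```text
time_s: 9.2
ee_pos: [520.2, 250.7, 14.8]
tcp_rot: [[-0.999, 0.033, 0.0], [0.033, 0.999, 0.0], [-0.0, 0.0, -1.0]]
ft_force: [0.8, 0.1, -1.3]
grip_width: 29.2
gripper_force: 40.2
```

```bash
python3 go.py 519 250.5 10.6 -2
```

```text
t 9.2 p [520.2 250.7  14.8] head -1.88 F [ 0.8  0.1 -1.3] w 29.2 d [ 0.002  -0.0004  0.007 ] yaw 0.0011 j [ 0.27  0.35  1.94  0.    0.85 -1.26]
```

Emit:
{"api": "apply_moves", "payload": {
  "steps": [
    {"dz": 0.002,"dx": 0,"dy": 0,"yaw": 0,"hand": 0.2},
    {"dz": 0.004,"dx": 0,"dy": 0,"yaw": 0,"hand": 0.2},
    {"dz": 0.006,"dx": 0,"dy": 0,"yaw": 0,"hand": 0.2},
    {"dz": 0.006,"dx": 0,"dy": 0,"yaw": 0,"hand": 0.2},
    {"dz": 0.006,"dx": 0,"dy": 0,"yaw": 0,"hand": 0.2}
  ]
}}

```text
time_s: 9.62
ee_pos: [520.0, 250.7, 11.0]
tcp_rot: [[-0.999, 0.033, -0.0], [0.033, 0.999, -0.0], [0.0, -0.0, -1.0]]
ft_force: [1.1, -0.2, -0.9]
grip_width: 28.9
gripper_force: 40.2
```

```bash
python3 go.py 519 250.5 10.6 -2
```

```text
t 9.6167 p [520.  250.7  11. ] head -1.88 F [ 1.1 -0.2 -0.9] w 28.9 d [ 0.0017 -0.0003  0.0007] yaw 0.001 j [ 0.27  0.35  1.94  0.    0.85 -1.26]
```

Emit:
{"api": "apply_moves", "payload": {
  "steps": [
    {"dz": 0.001,"dx": 0,"dy": 0,"yaw": 0,"hand": 0.2},
    {"dz": 0.002,"dx": 0,"dy": 0,"yaw": 0,"hand": 0.2},
    {"dz": 0.003,"dx": 0,"dy": 0,"yaw": 0,"hand": 0.2},
    {"dz": 0.003,"dx": 0,"dy": 0,"yaw": 0,"hand": 0.2}
  ]
}}

```text
time_s: 9.95
ee_pos: [520.3, 250.7, 10.5]
tcp_rot: [[-0.999, 0.033, -0.001], [0.033, 0.999, -0.0], [0.001, -0.0, -1.0]]
ft_force: [-4.1, -1.8, 5.9]
grip_width: 29.0
gripper_force: 41.1
```

Emit:
{"api": "apply_moves", "payload": {
  "steps": [
    {"dz": 0,"dx": 0,"dy": 0,"yaw": 0,"hand": 0.36},
    {"dz": 0,"dx": 0,"dy": 0,"yaw": 0,"hand": 0.4},
    {"dz": 0,"dx": 0,"dy": 0,"yaw": 0,"hand": 0.41},
    {"dz": 0,"dx": 0,"dy": 0,"yaw": 0,"hand": 0.41}
  ]
}}

```text
time_s: 10.28
ee_pos: [520.1, 250.6, 9.2]
tcp_rot: [[-0.999, 0.033, 0.0], [0.033, 0.999, -0.0], [-0.0, -0.0, -1.0]]
ft_force: [0.1, 0.0, -0.8]
grip_width: 35.2
gripper_force: 0.0
```

```bash
python3 go.py 519 250.5 60 -2
```

```text
t 10.2833 p [520.1 250.6   9.2] head -1.88 F [ 0.1  0.  -0.8] w 35.2 d [ 0.0018 -0.0003 -0.0847] yaw 0.001 j [ 0.27  0.36  1.94 -0.    0.84 -1.26]
```

Released cleanly. I'll lift off and back away.

Emit:
{"api": "apply_moves", "payload": {
  "steps": [
    {"dz": -0.015,"dx": 0,"dy": 0,"yaw": 0,"hand": 0.41},
    {"dz": -0.04,"dx": 0,"dy": 0,"yaw": 0,"hand": 0.41},
    {"dz": -0.08,"dx": 0,"dy": 0,"yaw": 0,"hand": 0.41},
    {"dz": -0.14,"dx": 0,"dy": 0,"yaw": 0,"hand": 0.41},
    {"dz": -0.2,"dx": 0,"dy": 0,"yaw": 0,"hand": 0.41}
  ]
}}

```text
time_s: 10.7
ee_pos: [519.1, 250.4, 129.9]
tcp_rot: [[-0.999, 0.033, -0.003], [0.033, 0.999, -0.001], [0.003, -0.001, -1.0]]
ft_force: [0.2, 0.3, -0.3]
grip_width: 35.1
gripper_force: 0.0
```

Emit:
{"api": "apply_moves", "payload": {
  "steps": [
    {"dz": -0.06,"dx": 0.02,"dy": 0.06,"yaw": 0,"hand": 0.41},
    {"dz": -0.12,"dx": 0.04,"dy": 0.12,"yaw": 0,"hand": 0.41},
    {"dz": -0.18,"dx": 0.06,"dy": 0.17,"yaw": 0,"hand": 0.41},
    {"dz": -0.2,"dx": 0.06,"dy": 0.22,"yaw": 0,"hand": 0.41},
    {"dz": -0.2,"dx": 0.06,"dy": 0.28,"yaw": 0,"hand": 0.41}
  ]
}}

```text
time_s: 11.12
ee_pos: [490.7, 412.8, 254.7]
tcp_rot: [[-0.999, 0.034, 0.008], [0.034, 0.999, 0.004], [-0.008, 0.005, -1.0]]
ft_force: [0.9, 0.2, 1.4]
grip_width: 35.1
gripper_force: 0.0
```

Emit:
{"api": "apply_moves", "payload": {
  "steps": [
    {"dz": 0,"dx": 0.03,"dy": 0.06,"yaw": 0,"hand": 0.41},
    {"dz": 0,"dx": 0.06,"dy": 0.12,"yaw": 0,"hand": 0.41},
    {"dz": 0,"dx": 0.09,"dy": 0.18,"yaw": 0,"hand": 0.41},
    {"dz": 0,"dx": 0.12,"dy": 0.24,"yaw": 0,"hand": 0.41},
    {"dz": 0,"dx": 0.12,"dy": 0.25,"yaw": 0,"hand": 0.41}
  ]
}}

```text
time_s: 11.53
ee_pos: [418.5, 568.2, 248.0]
tcp_rot: [[-1.0, 0.027, -0.001], [0.027, 1.0, 0.003], [0.001, 0.003, -1.0]]
ft_force: [-0.3, -0.4, 1.1]
grip_width: 35.2
gripper_force: 0.0
```

```bash
python3 go.py 519 250.5 60 -2; python3 - <<'E'
from h import *
im,d,W=shot("top"); cv2.imwrite("pics/top5.png",cv2.resize(im[120:370,120:500,::-1],None,fx=2.1,fy=2.1,interpolation=cv2.INTER_CUBIC))
o=np.load("top0.npz")["im"]
print("diff",[ (k,int((np.abs(im[a:b,c:e].astype(int)-o[a:b,c:e]).max(-1)>45).sum())) for k,(a,b,c,e) in dict(wait=(245,330,420,490),trayC=(225,305,280,345),gauge=(195,262,365,415),smpB=(215,280,240,256)).items()])
ok=d>0; m=ok&(W[...,2]>12)&(W[...,2]<35)&(abs(W[...,0]-556)<66)&(abs(W[...,1]-249)<26)&(im.max(-1)>85)
print(cv2.minAreaRect(W[m][:,:2].astype(np.float32)),np.percentile(W[m][:,2],[10,50,95]))
E
```

```text
t 11.5333 p [418.5 568.2 248. ] head -1.56 F [-0.3 -0.4  1.1] w 35.2 d [-0.1823 -0.5256  0.3118] yaw 0.0039 j [ 0.79  0.34  1.48  0.    1.32 -0.75]
diff [('wait', 0), ('trayC', 0), ('gauge', 4), ('smpB', 0)]
((556.981201171875, 248.15591430664062), (31.494354248046875, 119.96695709228516), 88.2725601196289) [14.44691516 22.49406126 26.69190506]
```

View pics/top5.png

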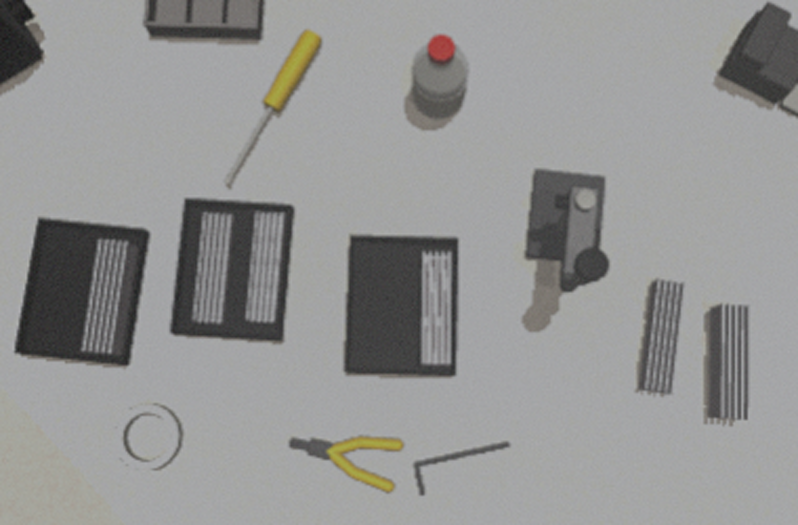

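The bar lies flat, fins up, in the low tray at about (212,267), beside its sample at (265,267). The gauge is up and everything else is unmoved, so I'm handing in.

```bash
python3 -c "
from plant import env
print(env.close_job())"
```

```text
the job is handed in; nothing more can be done
None
```

Job handed in at about 11.6 s: the gauge's foot was pressed on the 20 mm bar for about half a second and the plunger came back up, then the bar was laid flat, fins up, in the low tray beside its sample, and the last picture shows nothing else moved.

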